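Probe the chilled garnish well through its flush port

TASK

Take the probe thermometer out of its holder and feel for the hidden port of the chilled well: slide the probe's tip lightly along the bottom of the slot in the well's top until it drops into the port, then let it down until its collar lies flat on the well's top and leave it standing there upright. Press gently, never forcing the probe against the well (stay under 25 newtons), and do not disturb the bowl, the mug or the jug.

Things in the scene. Friction and masses are not known exactly. Their poses are not given: they have to be found in the camera images.
- probe_grip (a point): Centre of the probe thermometer's black handle: upright square bar 24 x 24 mm (faces square to its x and y axes), 60 mm tall. z points up along the probe, a loose tool of about 120 g that starts standing in the holder. The underside of its steel collar (disc 28 mm across, 6 mm thick) is 36 mm below this point; below that a 9 mm round steel stem, 40 mm long.
- probe_tip (a point): Rounded lower end of the probe's stem, 76 mm below the handle's centre along the probe's axis; z up. Fully home, this tip is 40 mm below the well's top and the handle's centre 36 mm above it.
- holder: Fixed white plastic block 60 x 60 x 50 mm on the counter with a 13 mm wide hole, 46 mm deep, in the middle of its top, holding the probe with its collar on the block's top. Origin: centre of its underside; z up. The probe must rise more than 40 mm to come free.
- well: Chilled garnish well: fixed steel box 220 mm (its x) by 360 mm (its y) by 100 mm tall. Its top is a flat 6 mm panel with one straight slot in the middle (see slot); thin lids beside the slot stand at most 4 mm proud, beginning 22 mm from the slot's middle line. Origin: centre of its underside; z up.
- slot (a point): Middle of the slot's mouth, level with the well's flat top; same axes as the well. Slot 15 mm wide (x), 140 mm long (y, 70 mm each way), upright walls 6 mm deep. Its bottom is a rigid dark steel cover plate floating on springs: it yields down by up to 7 mm, needing about 2 N to begin and 1.2 N more per mm, then is hard. It does not shift sideways under 25 N.
- port_zone (a point): Middle of the cover plate's upper face, 6 mm below slot; same axes. The one hidden port, a round hole 14 mm wide on the slot's middle line, has its centre anywhere within 50 mm of this point along +-y, new each time and not measured. A flush shutter disc of the same steel closes it; it sinks under less than 1 N and rises by itself. Below is free depth for the whole stem.
- bowl: Bystander: loose dark bowl, 116 mm across, 50 mm tall; origin at the centre of its underside.
- mug: Bystander: loose white mug, 72 mm across with a handle on its +y side, 85 mm tall; origin at the centre of its underside.
- jug: Bystander: loose pale translucent jug with a white lid, 122 mm across, 180 mm tall, handle reaching 102 mm from its axis along its +x; origin at the centre of its underside.
There are look-alikes about, which are no part of the job. There is more than one size of the part that bears probe_grip; the job needs the larger. Several things have the shape of the holder; the one meant has the colours described above.

How it is judged (in metres and radians):
On the way, in this order (a step that is already met when the one before it is completed fails the run):
1. the probe is lifted clear out of its holder (grip point more than 20 mm higher than its seated place plus the stem's 40 mm) (z of probe_grip in the frame of holder above 0.146 m), for 0.1 s.
2. the probe, upright, has its tip end down inside the slot (tip at least 2 mm below the well's top) (z of probe_grip in the frame of slot between 0.045 and 0.074 m and angle between probe_grip's own z axis and vertical below 0.25 rad and x of probe_grip in the frame of slot between -0.012 and 0.012 m and y of probe_grip in the frame of slot between -0.075 and 0.075 m), for 0.1 s.
At the end, for the whole second after the job is handed in: The probe stands in the port, stem down through the slot, collar flat on the well's top (handle centre within 2.5 mm above its seated height of 36 mm over the top, within 10 mm of the slot's middle line and 60 mm of its middle), upright within 0.1 rad, at rest and let go (z of probe_grip in the frame of slot between 0.032 and 0.0385 m and angle between probe_grip's own z axis and vertical below 0.1 rad and x of probe_grip in the frame of slot between -0.01 and 0.01 m and y of probe_grip in the frame of slot between -0.06 and 0.06 m and linear speed of probe below 0.02 m/s and contact force between the fingers and probe below 0.1 N); the robot touches nothing.
It fails at once if the probe is pressed against the well with more than 25 N (contact force between probe and well above 25 N).
It fails at once if the fingers press on the well with more than 25 N (contact force between the fingers and well above 25 N).
It fails at once if the bowl is moved more than 20 mm (distance of bowl from where it was at the start of the episode above 0.02 m).
It fails at once if the mug is moved more than 20 mm (distance of mug from where it was at the start of the episode above 0.02 m).
It fails at once if the jug is moved more than 20 mm (distance of jug from where it was at the start of the episode above 0.02 m).
It also fails if it takes over 48 s, if anything falls off the work surface, if the arm or the gripper's body presses on something with over 40 N, if the wrist force passes 120 N, or if a joint passes its speed limit or range.

ROBOT

A 6-joint arm with a two-finger parallel gripper is mounted at the origin on the work surface. World frame = base frame: x ahead of the robot, y to its left, z up, the work surface at z = 0. Lengths are in mm, angles in rad, forces in N, time in s.
With the tool pointing down it reaches from about 275 to 1000 mm from the base axis. Payload 8.4 kg.
Tool frame: the origin (TCP) lies at the very end of the fingers, on their centre line; the grasp point (between the pads) lies 19 mm behind it; x points along the fingers, y is the direction in which the jaws open and shut, and the axes are right-handed (so a half turn about x gives the same grasp; the last joint's range is limited). The gripper opens to 85 mm and grips with 20 to 120 N. Pads are 22 mm wide; open, the fingers measure 114 mm over their backs; the gripper's body (76 mm by 85 mm) begins 54 mm behind the grasp point. The pads swing forward as they close: fully open they stand 13 mm farther back than shut.
Start: joints at [1.234, 0.353, 1.633, -0, 1.155, -0.002], TCP at [205.361, 590.3, 231.281] pointing down, gripper open.
Joint ranges: [-2.63, 2.63], [-0.92, 2.1], [0.06, 2.66], [-1.3, 4.44], [0, 2.69], [-3.02, 3.02]. Speed limits (rad/s): [2.22, 2.22, 2.79, 3.14, 3.14, 3.14].

INTERFACE

Orientations are given as [roll, pitch, yaw] about the fixed x, y, z axes, in that order (R = Rz(yaw) Ry(pitch) Rx(roll)).
In Python, from workcell import status, optics, bot, look_for, cut_out, mark_of gives the robot as it stands.
- The arm moves only by the tool apply_moves, never from a script. Its argument "rows" is a list of rows, each an object of numbers: "tx", "ty", "tz": the shift along the tool's x, y, z in m; "wx", "wy", "wz": the turn, a rotation vector about the tool's x, y, z in rad; "jaw": the closure in counts, from 0 (fully open) to 255 (shut). In form: [{"tx": .., "ty": .., "tz": .., "wx": .., "wy": .., "wz": .., "jaw": ..}, ...]. A call has 1 to 20 rows; each row shifts and turns the commanded pose from where the row before left it, along the tool's axes as they then stand; what a row does not reach is not made up. A row lasts 1/10 s, in which the tool goes at most 50 mm and 8.59 degrees, less where a joint would pass 70% of its speed; a pose out of reach is approached as far as the arm can. A call with a gripper value outside its range is refused whole. The fingers move at their own pace and stop on an object; "squeeze" is the grip in N (left out, the last holds). Time passes only in rows, so rows that do not move let the fingers close. It gives the time, the measured TCP pose, the force and the opening at its end, in the units of the state.
- status.get_state(): the state, without advancing time (a new reading comes with each control period).
- optics.snapshot(name): name is "scene" or "top" or "wrist"; returns the picture (400x640x3 uint8, red, green, blue); there is no depth.
- optics.camera_params(name): a dict with "vfov" (degrees; the focal length in pixels is half the picture's height over the tangent of half this angle, whatever the lens; pixels are square), "cx", "cy" (the principal point, pixels), "k1" (the pictures are not rectified: a ray, as slopes to the right and down, at radius r is drawn at 1 + k1 r^2 times it, then the intrinsics apply), "R" (3x3) and "t" (3): a world point X has camera coordinates R X + t. Camera axes: x right, y down, z forward; pixel columns grow to the right and rows downward; lengths in mm; the calibration is good to about 2 mm. A picture is of the moment at which its call begins: read the wrist's pose just before it. camera_params takes no time and is no camera call; for the wrist camera it gives the pose at the moment of the call.
- bot.close_job(): hands the job in, once; it reports no verdict.
Trained networks look in the newest picture that a camera, given by its name, has taken for a name from the list of things; names that differ only in an ending like _2 or _b are one class to them, and where a whole thing is asked for, a point or a joint stands for the part that bears it (a point fixed in the world has none). Each returns a list of dicts, best first, with "score" (0 to 1); they miss things now and then, are a little off and sometimes report something else, mostly with a low value. They report only what shows in the picture. A call takes as long as a camera call. They do not tell look-alikes from the thing itself.
- look_for(camera, thing): "bbox" ([left, top, width, height] in pixels, round what is visible of it).
- cut_out(camera, thing): "mask" (400x640 bool, what is visible of it) and "bbox" ([left, top, width, height] in pixels, round what is visible of it).
- mark_of(camera, thing): "point" ([column, row] in pixels: a listed point, or the origin of a listed thing).
The state is a dict: "time_s": time; "joint_positions": joint angles; "dq": joint speeds; "effort": joint torques, N m; "position": TCP position; "tool_rot": TCP orientation; "wrist_force": force on the tool from outside, world axes, zero at the start; "moment": the same for the moment, N m; "grip_width": finger opening in mm.
Only numpy, scipy, OpenCV 4.12 (cv2) and the standard library are available. Lean on these libraries where they do the work, as an engineer would, in place of code of your own. Each camera call takes 0.05 s, during which the arm holds its last target.

## Working session

There is one attempt and no reset: what is moved stays moved. The work goes in short steps, Python scripts to look and compute and a tool call to move; the robot and the scene stay as the last step left them, time stands still between calls to the robot, and variables do not carry over. Pictures are saved under pics/ and viewed, and the job is handed in when it is done.

Besides the shell and the picture viewer there is one more tool, called after "Request:" as name([rows], argument=value, ...), one row to a line, values as JSON. apply_moves: Moves the arm, as the interface text tells. Its arguments: {"type":"object","properties":{"rows":{"type":"array"},"squeeze":{"type":"number"}},"required":["rows"]}

```bash
mkdir -p pics; ls; python3 - <<'E'
from workcell import status, optics
import cv2
s=status.get_state(); print({k:(v if not hasattr(v,'__len__') else [round(float(a),3) for a in v]) for k,v in s.items()})
for n in ("scene","top","wrist"):
    im=optics.snapshot(n); cv2.imwrite(f"pics/a_{n}.png",im[:,:,::-1]); p=optics.camera_params(n); print(n,p)
E
```

```text
pics
{'time_s': 0.0, 'joint_positions': [1.234, 0.354, 1.634, 0.0, 1.155, -0.002], 'dq': [-0.0, 0.001, -0.001, 0.001, -0.001, 0.0], 'effort': [-0.0, -60.525, -34.206, -0.0, 0.01, 0.0], 'position': [205.198, 589.824, 230.528], 'tool_rot': [-1.58, 1.569, -1.915], 'wrist_force': [0.734, 0.46, 0.473], 'moment': [0.008, 0.024, 0.024], 'grip_width': 85.51105899953893}
scene {'vfov': 48.29523446671478, 'cx': 319.4611023573862, 'cy': 198.66138844107508, 'k1': 0.017502587362943235, 'R': array([[ 0.48989146,  0.87175125, -0.00749147],
       [ 0.58930767, -0.33747688, -0.73404756],
       [-0.64243508,  0.35518885, -0.67905674]]), 't': array([-186.23842062, -287.75935856, 1363.77494768])}
top {'vfov': 49.09427957471219, 'cx': 322.8310417779433, 'cy': 206.04209279598624, 'k1': -0.013556405833716477, 'R': array([[-5.25985565e-04, -9.99879087e-01,  1.55414150e-02],
       [-9.85189664e-01, -2.14671279e-03, -1.71454708e-01],
       [ 1.71467340e-01, -1.54014241e-02, -9.85069413e-01]]), 't': array([-93.0956775 , 560.58533613, 890.77751926])}
wrist {'vfov': 65.77157487699685, 'cx': 317.4465751851662, 'cy': 195.7731344822946, 'k1': 0.0036714633461731967, 'R': array([[ 3.28394649e-01,  9.44540588e-01, -1.76745788e-04],
       [ 9.00422463e-01, -3.12999278e-01,  3.02110642e-01],
       [ 2.85300442e-01, -9.93706643e-02, -9.53272851e-01]]), 't': array([-624.64017042,  -39.44633943,  379.57550386])}
```

View pics/a_scene.png

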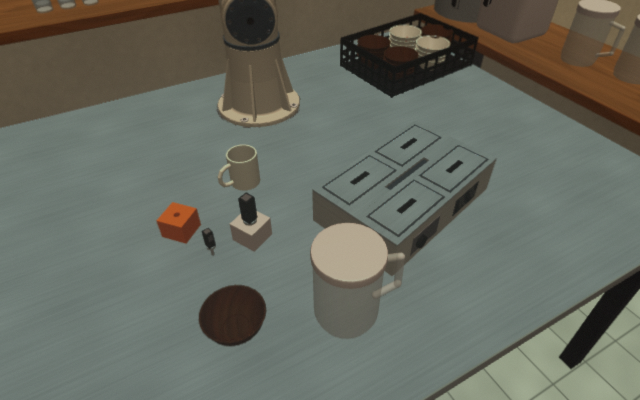

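View pics/a_top.png

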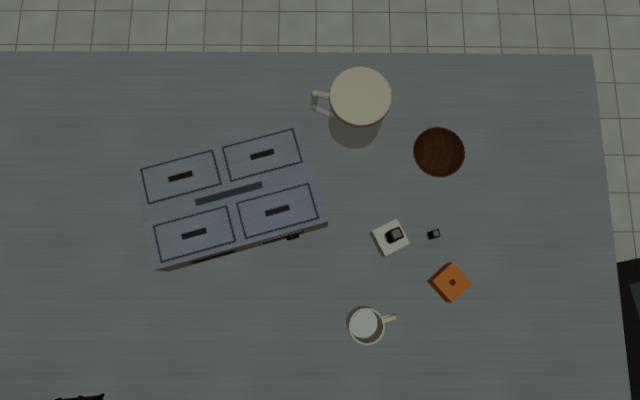

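View pics/a_wrist.png

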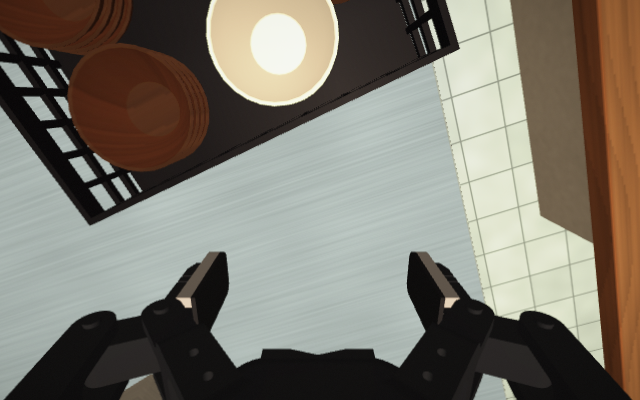

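The top view shows the well with its slot near (229,193). The white holder with the probe is at about (390,237). The small look-alike probe is at (433,234) and the orange decoy holder at (451,283). The mug is at (367,326), the jug at (360,97) and the bowl at (439,152). Next I'll measure these.

```bash
cat > h.py <<'E'
import numpy as np, cv2
from scipy.optimize import least_squares
def proj(p,X):
    X=np.atleast_2d(X); c=X@np.array(p['R']).T+np.array(p['t']); s=c[:,:2]/c[:,2:]
    f=200/np.tan(np.radians(p['vfov'])/2)
    s=s*(1+p['k1']*(s**2).sum(1,keepdims=True)); return s*f+[p['cx'],p['cy']]
def ray(p,uv):
    f=200/np.tan(np.radians(p['vfov'])/2)
    d=(np.array(uv,float)-[p['cx'],p['cy']])/f; s=d.copy()
    for _ in range(20): s=d/(1+p['k1']*(s@s))
    R=np.array(p['R']); o=-R.T@np.array(p['t']); v=R.T@np.array([s[0],s[1],1]); return o,v/np.linalg.norm(v)
def onz(p,uv,z):
    o,v=ray(p,uv); return o+v*(z-o[2])/v[2]
def tri(obs):
    A=np.zeros((3,3));b=np.zeros(3)
    for p,uv in obs:
        o,v=ray(p,uv);M=np.eye(3)-np.outer(v,v);A+=M;b+=M@o
    X=np.linalg.solve(A,b); return X,[np.linalg.norm((np.eye(3)-np.outer(ray(p,uv)[1],ray(p,uv)[1]))@(X-ray(p,uv)[0])) for p,uv in obs]
E
python3 - <<'E'
from h import *
from workcell import *
P={n:optics.camera_params(n) for n in("scene","top")}
for th in ("probe_grip","probe_tip","holder","well","slot","port_zone","bowl","mug","jug"):
    for n in P:
        r=mark_of(n,th)
        print(th,n,[([round(float(a),1) for a in d['point']],round(d['score'],2)) for d in r[:3]])
E
```

```text
probe_grip scene [([245.8, 208.4], 0.71), ([207.4, 234.8], 0.63)]
probe_grip top [([396.9, 238.6], 0.8), ([432.5, 232.0], 0.61)]
probe_tip scene [([251.7, 232.6], 0.69), ([214.1, 257.6], 0.48)]
probe_tip top [([429.9, 236.3], 0.57)]
holder scene [([183.5, 231.1], 0.7), ([253.8, 237.3], 0.56)]
holder top [([386.9, 235.7], 0.87), ([442.5, 280.7], 0.68), ([236.8, 204.5], 0.6)]
well scene [([408.4, 204.1], 0.64)]
well top [([235.4, 201.1], 0.55)]
slot scene [([408.3, 170.7], 0.73)]
slot top [([228.4, 193.0], 0.7)]
port_zone scene [([407.5, 176.9], 0.91)]
port_zone top [([230.0, 194.6], 0.89)]
bowl scene [([238.2, 327.7], 0.97)]
bowl top [([430.7, 159.4], 0.8)]
mug scene [([245.1, 181.5], 0.96)]
mug top [([362.2, 320.9], 0.67), ([432.8, 157.4], 0.67)]
jug scene [([342.3, 317.6], 0.78)]
jug top [([354.0, 126.4], 0.81)]
```

```bash
python3 - <<'E'
import cv2
a=cv2.imread('pics/a_top.png')
cv2.imwrite('pics/b1.png',cv2.resize(a[180:300,340:500],None,fx=5,fy=5,interpolation=cv2.INTER_CUBIC))
cv2.imwrite('pics/b2.png',cv2.resize(a[120:275,130:335],None,fx=3.9,fy=3.9,interpolation=cv2.INTER_CUBIC))
s=cv2.imread('pics/a_scene.png')
cv2.imwrite('pics/b3.png',cv2.resize(s[180:260,150:280],None,fx=6,fy=6,interpolation=cv2.INTER_CUBIC))
E
```

```text
(no output)
```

View pics/b1.png

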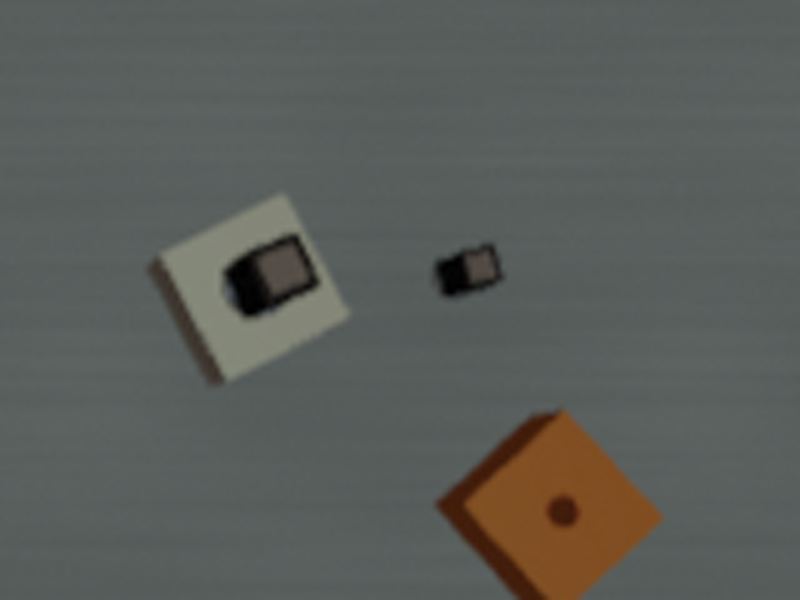

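View pics/b2.png

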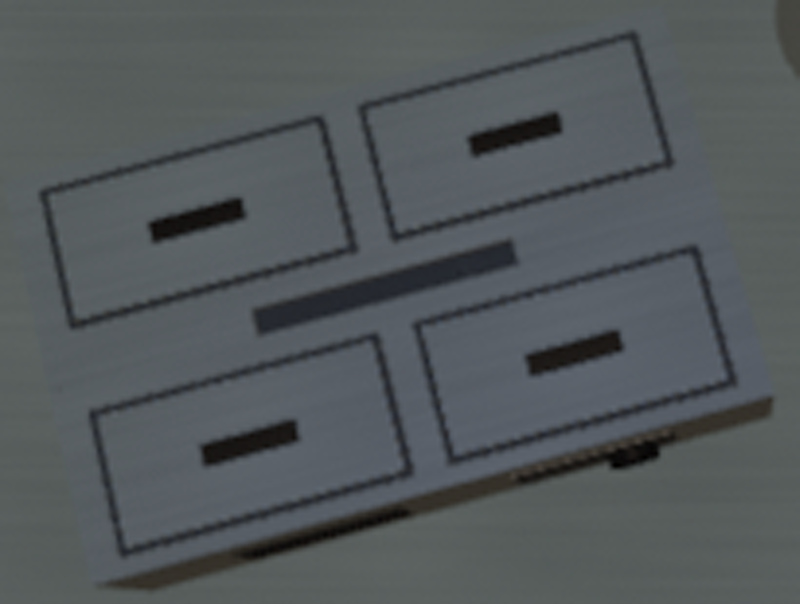

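View pics/b3.png

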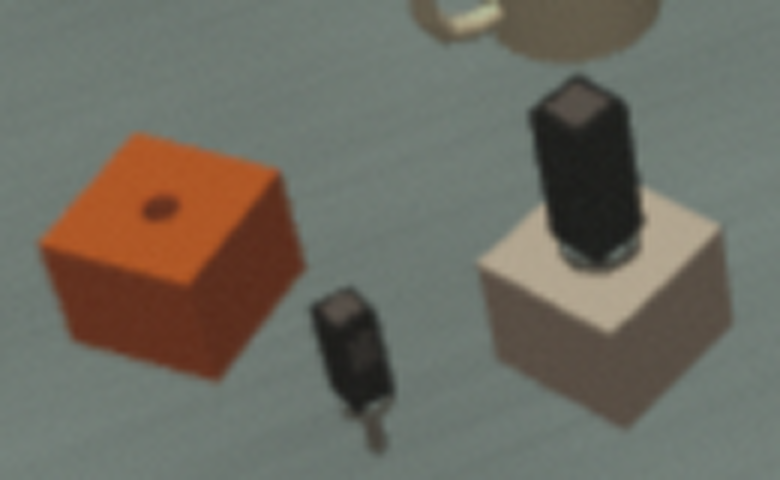

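```bash
python3 - <<'E'
from h import *
from workcell import *
P={n:optics.camera_params(n) for n in("scene","top")}
S,T=P['scene'],P['top']
f=lambda v:np.round(v,1)
print('slot tri',tri([(S,[408.3,170.7]),(T,[228.4,193.0])]), f(onz(T,[228.4,193],100)),f(onz(S,[408.3,170.7],100)))
print('grip tri',tri([(S,[245.8,208.4]),(T,[396.9,238.6])]), f(onz(T,[396.9,238.6],86)),f(onz(S,[245.8,208.4],86)))
print('bowl',f(onz(T,[430.7,159.4],0)),f(onz(S,[238.2,327.7],0)))
print('mug',f(onz(T,[362.2,320.9],0)),f(onz(S,[245.1,181.5],0)))
print('jug',f(onz(T,[354,126.4],0)),f(onz(S,[342.3,317.6],0)))
E
```

```text
slot tri (array([579.25084816, 102.52018074, 106.3162276 ]), [np.float64(4.094356117378155), np.float64(4.094356117378237)]) [578.3 100.2 100. ] [574.5 112.3 100. ]
grip tri (array([ 489.35414597, -238.67500452,   83.69636804]), [np.float64(5.30947402698705), np.float64(5.3094740269869645)]) [ 487.1 -243.2   86. ] [ 494.5 -234.7   86. ]
bowl [ 679.3 -343.2    0. ] [ 686.7 -339.5    0. ]
mug [ 316.8 -178.6    0. ] [ 316.8 -174.3    0. ]
jug [ 758.4 -166.4    0. ] [ 761.4 -166.4    0. ]
```

```bash
python3 - <<'E'
from h import *
from workcell import *
P={n:optics.camera_params(n) for n in("scene","top")}
S,T=P['scene'],P['top']
def c5(u,v,o,k): return [(u+.5)/k-.5+o[0],(v+.5)/k-.5+o[1]]
hb=[('l',160,258),('t',287,195),('r',350,313),('b',225,382)]
print('holder top corners TOP');C=np.array([onz(T,c5(u,v,(340,180),5),50)[:2] for _,u,v in hb]);print(C.round(1),C.mean(0),np.linalg.norm(C-np.roll(C,1,0),axis=1))
print('yaws',[np.degrees(np.arctan2(*(C[(i+1)%4]-C[i])[::-1])).round(1) for i in range(4)])
C=np.array([onz(S,c5(u,v,(150,180),6),50)[:2] for u,v in [(478,263),(612,332),(722,230)]]);print('scene',C.round(1),(C[0]+C[2])/2,np.linalg.norm(np.diff(C,axis=0),axis=1))
H=[(250,258),(298,237),(318,289),(268,305)]
C=np.array([onz(T,c5(u,v,(340,180),5),116)[:2] for u,v in H]);print('handle top',C.round(1),C.mean(0),np.linalg.norm(C-np.roll(C,1,0),axis=1))
print('yaws',[np.degrees(np.arctan2(*(C[(i+1)%4]-C[i])[::-1])).round(1) for i in range(4)])
C=np.array([onz(S,c5(u,v,(150,180),6),116)[:2] for u,v in [(575,77),(530,112),(577,128),(625,103)]]);print('scene',C.round(1),C.mean(0))
sl=[(255,310),(513,241),(517,262),(259,334)]
C=np.array([onz(T,c5(u,v,(130,120),3.9),100)[:2] for u,v in sl]);print('slot',C.round(1),C.mean(0),np.linalg.norm(C-np.roll(C,1,0),axis=1))
print('yaws',[np.degrees(np.arctan2(*(C[(i+1)%4]-C[i])[::-1])).round(1) for i in range(4)])
L=[(41,190),(636,32),(737,382),(123,553)]
C=np.array([onz(T,c5(u,v,(130,120),3.9),104)[:2] for u,v in L]);print('lids',C.round(1),C.mean(0),np.linalg.norm(C-np.roll(C,1,0),axis=1))
print('yaws',[np.degrees(np.arctan2(*(C[(i+1)%4]-C[i])[::-1])).round(1) for i in range(4)])
E
```

```text
holder top corners TOP
[[ 506.4 -196.4]
 [ 533.6 -251.4]
 [ 483.  -276.7]
 [ 453.9 -222.8]] [ 494.22984787 -236.81534996] [58.80637322 61.35778638 56.53900443 61.28887658]
yaws [np.float64(-63.7), np.float64(-153.4), np.float64(118.4), np.float64(26.7)]
scene [[ 482.3 -271.1]
 [ 535.1 -243.6]
 [ 509.5 -191.3]] [ 495.87421584 -231.16585756] [59.55149494 58.22251563]
handle top [[ 498.8 -223.6]
 [ 507.2 -242.9]
 [ 486.6 -250.2]
 [ 480.2 -230.2]] [ 493.19963435 -236.72507267] [19.7510659  21.04430462 21.90643307 20.9591554 ]
yaws [np.float64(-66.5), np.float64(-160.5), np.float64(107.6), np.float64(19.6)]
scene [[ 481.9 -226.5]
 [ 490.6 -246. ]
 [ 505.5 -235.5]
 [ 502.1 -217. ]] [ 494.97858169 -231.24458623]
slot [[565.5 167.3]
 [602.6  34.2]
 [591.4  31.9]
 [552.8 164.6]] [578.08391529  99.4926953 ] [ 12.94394476 138.14235852  11.49951388 138.20120675]
yaws [np.float64(-74.4), np.float64(-168.2), np.float64(106.2), np.float64(12.0)]
lids [[628.4 281.2]
 [716.3 -29.1]
 [527.6 -83.3]
 [439.8 226.6]] [578.01340382  98.83837206] [196.3981434  322.50256844 196.36769776 322.02913217]
yaws [np.float64(-74.2), np.float64(-164.0), np.float64(105.8), np.float64(16.1)]
```

```bash
cat >> h.py <<'E'
from scipy.spatial.transform import Rotation as Ro
def toolR(s): return Ro.from_euler('xyz',s['tool_rot']).as_matrix()
def goal(s,pos,jawyaw=None):
    "shift in tool axes (mm->m) and rot vec to reach pointing-down pose with jaw axis (tool y) at yaw (deg)"
    R=toolR(s); d=R.T@(np.array(pos)-s['position'])/1000
    w=None
    if jawyaw is not None:
        a=np.radians(jawyaw); y=np.array([np.cos(a),np.sin(a),0]);x=np.array([0,0,-1.]);G=np.column_stack([x,y,np.cross(x,y)])
        w=Ro.from_matrix(R.T@G).as_rotvec()
    return d,w
E
python3 - <<'E'
from h import *
from workcell import *
s=status.get_state(); R=toolR(s); print(R.round(3)); y=R[:,1]; print('jaw yaw',np.degrees(np.arctan2(y[1],y[0])))
p=optics.camera_params('wrist'); print('cam in tool', R.T@(-p['R'].T@p['t']-s['position']),'view dir tool',R.T@p['R'].T[:,2], 'right',R.T@p['R'].T[:,0])
for a in (26,-64,206,116): print(a,goal(s,[495,-235,230],a))
print(s['time_s'])
E
```

```text
[[ 0.     0.329  0.944]
 [ 0.     0.944 -0.329]
 [-1.     0.     0.   ]]
jaw yaw 70.81847523460553
cam in tool [-1.42894324e+02 -1.06710499e-01 -7.71850183e+01] view dir tool [9.53276753e-01 8.47872619e-04 3.02097190e-01] right [-8.32922247e-04  9.99999637e-01 -1.78309818e-04]
26 (array([ 0.00127899, -0.68433292,  0.54472443]), array([ 7.82229958e-01, -8.89197483e-06, -6.57433447e-05]))
-64 (array([ 0.00127899, -0.68433292,  0.54472443]), array([ 2.35302628e+00, -6.55491435e-05, -4.99302291e-05]))
206 (array([ 0.00127899, -0.68433292,  0.54472443]), array([-2.35936269e+00,  8.17687609e-05, -1.10594581e-05]))
116 (array([ 0.00127899, -0.68433292,  0.54472443]), array([-7.88566368e-01,  4.02168383e-05, -5.27972603e-05]))
1.05
```

Request:
apply_moves([
  {"ty": -0.0342,"tz": 0.0272},
  {"ty": -0.0342,"tz": 0.0272},
  {"ty": -0.0342,"tz": 0.0272},
  {"ty": -0.0342,"tz": 0.0272},
  {"ty": -0.0342,"tz": 0.0272},
  {"ty": -0.0342,"tz": 0.0272},
  {"ty": -0.0342,"tz": 0.0272},
  {"ty": -0.0342,"tz": 0.0272},
  {"ty": -0.0342,"tz": 0.0272},
  {"ty": -0.0342,"tz": 0.0272},
  {"ty": -0.0342,"tz": 0.0272},
  {"ty": -0.0342,"tz": 0.0272},
  {"ty": -0.0342,"tz": 0.0272},
  {"ty": -0.0342,"tz": 0.0272},
  {"ty": -0.0342,"tz": 0.0272},
  {"ty": -0.0342,"tz": 0.0272},
  {"ty": -0.0342,"tz": 0.0272},
  {"ty": -0.0342,"tz": 0.0272},
  {"ty": -0.0342,"tz": 0.0272},
  {"ty": -0.0342,"tz": 0.0272},
])

```text
invalid input
```

Request:
apply_moves([
  {"wx": 0.147},
  {"wx": 0.147},
  {"wx": 0.147},
  {"wx": 0.147},
  {"wx": 0.147},
  {"wx": 0.147},
  {"wx": 0.147},
  {"wx": 0.147},
  {"wx": 0.147},
  {"wx": 0.147},
  {"wx": 0.147},
  {"wx": 0.147},
  {"wx": 0.147},
  {"wx": 0.147},
  {"wx": 0.147},
  {"wx": 0.147},
  {},
])

```text
invalid input
```

```bash
python3 - <<'E'
from h import *
from workcell import *
s=status.get_state(); R=toolR(s); y=R[:,1]; print(s['position'],s['time_s'],s['wrist_force'],s['joint_positions'],'jaw yaw',np.degrees(np.arctan2(y[1],y[0])))
im=optics.snapshot('wrist'); cv2.imwrite('pics/c_wrist.png',im[:,:,::-1])
E
```

```text
[205.36320402 590.31611225 231.31284469] 1.05 [ 0.5136478   0.04773963 -0.41748318] [ 1.23361428e+00  3.52957862e-01  1.63338707e+00 -1.77793520e-05
  1.15518513e+00 -2.39410267e-03] jaw yaw 70.81847523460553
```

View pics/c_wrist.png

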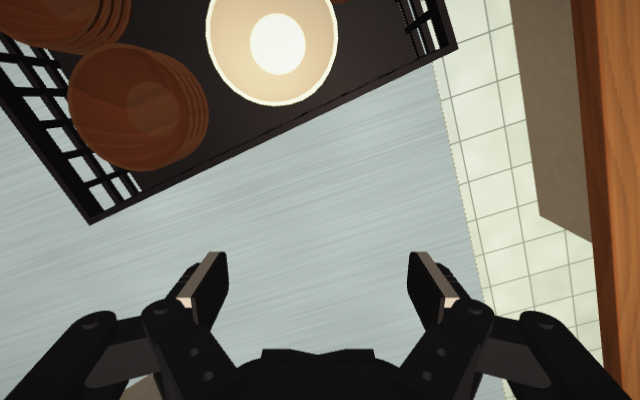

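The arm hasn't moved: both calls were refused, probably because every row has to list all its fields.

Request:
apply_moves([
  {"tx": 0,"ty": -0.0342,"tz": 0.0272,"wx": 0,"wy": 0,"wz": 0,"jaw": 0},
  {"tx": 0,"ty": -0.0342,"tz": 0.0272,"wx": 0,"wy": 0,"wz": 0,"jaw": 0},
  {"tx": 0,"ty": -0.0342,"tz": 0.0272,"wx": 0,"wy": 0,"wz": 0,"jaw": 0},
  {"tx": 0,"ty": -0.0342,"tz": 0.0272,"wx": 0,"wy": 0,"wz": 0,"jaw": 0},
  {"tx": 0,"ty": -0.0342,"tz": 0.0272,"wx": 0,"wy": 0,"wz": 0,"jaw": 0},
])

```text
time_s: 1.6
position: [277.9, 382.6, 231.4]
tool_rot: [0.998, 1.57, 0.663]
wrist_force: [1.5, 0.0, -0.2]
grip_width: 85.4
```

Request:
apply_moves([
  {"tx": 0,"ty": -0.0342,"tz": 0.0272,"wx": 0,"wy": 0,"wz": 0,"jaw": 0},
  {"tx": 0,"ty": -0.0342,"tz": 0.0272,"wx": 0,"wy": 0,"wz": 0,"jaw": 0},
  {"tx": 0,"ty": -0.0342,"tz": 0.0272,"wx": 0,"wy": 0,"wz": 0,"jaw": 0},
  {"tx": 0,"ty": -0.0342,"tz": 0.0272,"wx": 0,"wy": 0,"wz": 0,"jaw": 0},
  {"tx": 0,"ty": -0.0342,"tz": 0.0272,"wx": 0,"wy": 0,"wz": 0,"jaw": 0},
  {"tx": 0,"ty": -0.0342,"tz": 0.0272,"wx": 0,"wy": 0,"wz": 0,"jaw": 0},
  {"tx": 0,"ty": -0.0342,"tz": 0.0272,"wx": 0,"wy": 0,"wz": 0,"jaw": 0},
  {"tx": 0,"ty": -0.0342,"tz": 0.0272,"wx": 0,"wy": 0,"wz": 0,"jaw": 0},
  {"tx": 0,"ty": -0.0342,"tz": 0.0272,"wx": 0,"wy": 0,"wz": 0,"jaw": 0},
  {"tx": 0,"ty": -0.0342,"tz": 0.0272,"wx": 0,"wy": 0,"wz": 0,"jaw": 0},
  {"tx": 0,"ty": -0.0342,"tz": 0.0272,"wx": 0,"wy": 0,"wz": 0,"jaw": 0},
  {"tx": 0,"ty": -0.0342,"tz": 0.0272,"wx": 0,"wy": 0,"wz": 0,"jaw": 0},
  {"tx": 0,"ty": -0.0342,"tz": 0.0272,"wx": 0,"wy": 0,"wz": 0,"jaw": 0},
  {"tx": 0,"ty": -0.0342,"tz": 0.0272,"wx": 0,"wy": 0,"wz": 0,"jaw": 0},
  {"tx": 0,"ty": -0.0342,"tz": 0.0272,"wx": 0,"wy": 0,"wz": 0,"jaw": 0},
])

```text
time_s: 3.1
position: [494.7, -236.5, 231.4]
tool_rot: [0.152, 1.57, -0.183]
wrist_force: [1.1, -0.0, 0.2]
grip_width: 85.6
```

Request:
apply_moves([
  {"tx": 0,"ty": 0,"tz": 0,"wx": 0.147,"wy": 0,"wz": 0,"jaw": 0},
  {"tx": 0,"ty": 0,"tz": 0,"wx": 0.147,"wy": 0,"wz": 0,"jaw": 0},
  {"tx": 0,"ty": 0,"tz": 0,"wx": 0.147,"wy": 0,"wz": 0,"jaw": 0},
  {"tx": 0,"ty": 0,"tz": 0,"wx": 0.147,"wy": 0,"wz": 0,"jaw": 0},
  {"tx": 0,"ty": 0,"tz": 0,"wx": 0.147,"wy": 0,"wz": 0,"jaw": 0},
  {"tx": 0,"ty": 0,"tz": 0,"wx": 0.147,"wy": 0,"wz": 0,"jaw": 0},
  {"tx": 0,"ty": 0,"tz": 0,"wx": 0.147,"wy": 0,"wz": 0,"jaw": 0},
  {"tx": 0,"ty": 0,"tz": 0,"wx": 0.147,"wy": 0,"wz": 0,"jaw": 0},
  {"tx": 0,"ty": 0,"tz": 0,"wx": 0.147,"wy": 0,"wz": 0,"jaw": 0},
  {"tx": 0,"ty": 0,"tz": 0,"wx": 0.147,"wy": 0,"wz": 0,"jaw": 0},
  {"tx": 0,"ty": 0,"tz": 0,"wx": 0.147,"wy": 0,"wz": 0,"jaw": 0},
  {"tx": 0,"ty": 0,"tz": 0,"wx": 0.147,"wy": 0,"wz": 0,"jaw": 0},
  {"tx": 0,"ty": 0,"tz": 0,"wx": 0.147,"wy": 0,"wz": 0,"jaw": 0},
  {"tx": 0,"ty": 0,"tz": 0,"wx": 0.147,"wy": 0,"wz": 0,"jaw": 0},
  {"tx": 0,"ty": 0,"tz": 0,"wx": 0.147,"wy": 0,"wz": 0,"jaw": 0},
  {"tx": 0,"ty": 0,"tz": 0,"wx": 0.147,"wy": 0,"wz": 0,"jaw": 0},
])

```text
time_s: 4.7
position: [494.4, -234.5, 231.4]
tool_rot: [2.122, 1.571, -0.571]
wrist_force: [0.4, -0.2, -0.2]
grip_width: 85.3
```

```bash
python3 - <<'E'
from h import *
from workcell import *
s=status.get_state(); R=toolR(s); y=R[:,1]; print(s['position'],s['time_s'],s['wrist_force'],s['joint_positions'],'jaw yaw',np.degrees(np.arctan2(y[1],y[0])))
im=optics.snapshot('wrist'); cv2.imwrite('pics/d_wrist.png',im[:,:,::-1])
E
```

```text
[ 494.43373164 -234.50415685  231.37224321] 4.7 [ 0.42412069 -0.20021263 -0.19346949] [-4.45594027e-01  2.32330464e-01  1.80062999e+00 -2.60513733e-05
  1.10844744e+00  6.76517325e-01] jaw yaw -64.29157938148788
```

View pics/d_wrist.png

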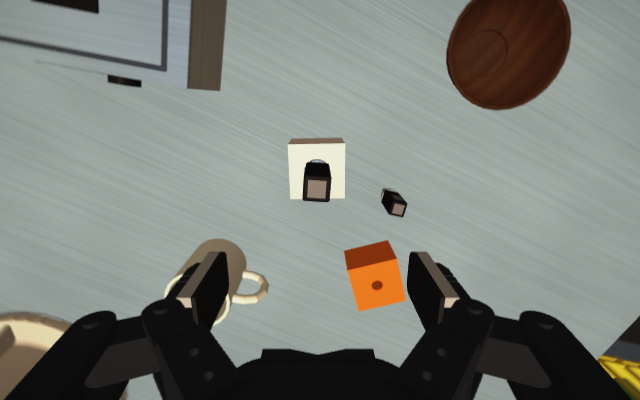

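The wrist view shows the white holder's top at about (317,170) with the probe's top face at (317,187). It is nearly square to the jaws. I'll zoom in to measure it.

```bash
python3 - <<'E'
import cv2
a=cv2.imread('pics/d_wrist.png')
cv2.imwrite('pics/d1.png',cv2.resize(a[130:210,270:370],None,fx=7,fy=7,interpolation=cv2.INTER_CUBIC))
E
```

```text
(no output)
```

View pics/d1.png

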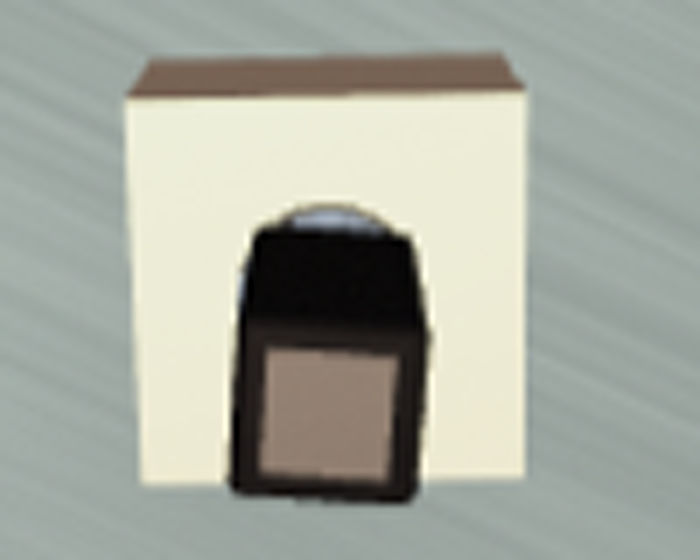

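```bash
python3 - <<'E'
from h import *
from workcell import *
W=optics.camera_params('wrist'); s=status.get_state()
def c5(u,v,o=(270,130),k=7): return [(u+.5)/k-.5+o[0],(v+.5)/k-.5+o[1]]
for nm,z,H in [('block',50,[(126,98),(526,92),(525,478),(141,484)]),('handle outer',116,[(243,325),(430,333),(415,500),(232,492)]),('handle grey',116,[(263,348),(399,354),(390,482),(259,474)])]:
    C=np.array([onz(W,c5(u,v),z)[:2] for u,v in H]);print(nm,C.mean(0),np.linalg.norm(C-np.roll(C,1,0),axis=1),'yaws',[np.degrees(np.arctan2(*(C[(i+1)%4]-C[i])[::-1])).round(1) for i in range(4)])
# also refine the slot/well via wrist? project current TCP axis
print(s['position'])
E
```

```text
block [ 496.09670351 -232.7516452 ] [60.49416443 59.60670234 60.40741301 60.44307683] yaws [np.float64(-63.9), np.float64(-153.4), np.float64(116.1), np.float64(25.8)]
handle outer [ 496.1096032  -232.97748634] [21.60866476 22.95585811 21.6545085  23.01240056] yaws [np.float64(-67.3), np.float64(-159.0), np.float64(112.6), np.float64(20.8)]
handle grey [ 495.80788935 -232.81447139] [16.27996281 16.74828745 16.58733368 16.44633102] yaws [np.float64(-67.4), np.float64(-158.2), np.float64(111.5), np.float64(22.9)]
[ 494.43324785 -234.47248908  231.35393081]
```

Request:
apply_moves([
  {"tx": 0,"ty": 0,"tz": 0,"wx": 0.056,"wy": 0,"wz": 0,"jaw": 0},
  {"tx": 0.03,"ty": -0.0008,"tz": -0.002,"wx": 0,"wy": 0,"wz": 0,"jaw": 0},
  {"tx": 0.03,"ty": 0,"tz": 0,"wx": 0,"wy": 0,"wz": 0,"jaw": 0},
  {"tx": 0.03,"ty": 0,"tz": 0,"wx": 0,"wy": 0,"wz": 0,"jaw": 0},
  {"tx": 0.03,"ty": 0,"tz": 0,"wx": 0,"wy": 0,"wz": 0,"jaw": 0},
  {"tx": 0.025,"ty": 0,"tz": 0,"wx": 0,"wy": 0,"wz": 0,"jaw": 0},
  {"tx": 0.0134,"ty": 0,"tz": 0,"wx": 0,"wy": 0,"wz": 0,"jaw": 0},
  {"tx": 0,"ty": 0,"tz": 0,"wx": 0,"wy": 0,"wz": 0,"jaw": 0},
])

```text
time_s: 5.55
position: [494.9, -232.5, 71.4]
tool_rot: [-0.833, 1.568, 2.709]
wrist_force: [0.1, 0.0, -0.4]
grip_width: 85.3
```

```bash
python3 - <<'E'
from h import *
from workcell import *
s=status.get_state(); R=toolR(s); y=R[:,1]; print(s['position'],s['time_s'],s['wrist_force'],'jaw yaw',np.degrees(np.arctan2(y[1],y[0])))
im=optics.snapshot('wrist'); cv2.imwrite('pics/e_wrist.png',im[:,:,::-1])
E
```

```text
[ 494.93471895 -232.48506984   71.40520111] 5.55 [ 0.08797699  0.00142558 -0.40139308] jaw yaw -67.05664271238217
```

View pics/e_wrist.png

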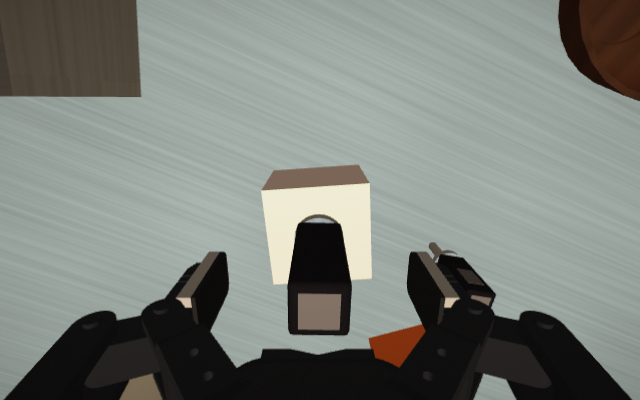

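```bash
python3 - <<'E'
from h import *
from workcell import *
s=status.get_state();W=optics.camera_params('wrist');C=onz(W,[319.5,312],116);print(C, toolR(s).T@(C-s['position']))
E
```

```text
[ 495.1303449  -234.02691217  116.        ] [-43.32049541   0.78394223   1.07503972]
```

Request:
apply_moves([
  {"tx": 0,"ty": 0,"tz": 0,"wx": 0,"wy": 0,"wz": 0,"jaw": 255},
  {"tx": 0,"ty": 0,"tz": 0,"wx": 0,"wy": 0,"wz": 0,"jaw": 255},
  {"tx": 0,"ty": 0,"tz": 0,"wx": 0,"wy": 0,"wz": 0,"jaw": 255},
  {"tx": 0,"ty": 0,"tz": 0,"wx": 0,"wy": 0,"wz": 0,"jaw": 255},
  {"tx": 0,"ty": 0,"tz": 0,"wx": 0,"wy": 0,"wz": 0,"jaw": 255},
  {"tx": 0,"ty": 0,"tz": 0,"wx": 0,"wy": 0,"wz": 0,"jaw": 255},
  {"tx": 0,"ty": 0,"tz": 0,"wx": 0,"wy": 0,"wz": 0,"jaw": 255},
  {"tx": 0,"ty": 0,"tz": 0,"wx": 0,"wy": 0,"wz": 0,"jaw": 255},
], squeeze=60)

```text
time_s: 6.4
position: [496.3, -233.1, 73.6]
tool_rot: [2.28, 1.57, -0.463]
wrist_force: [-1.2, 1.7, 5.7]
grip_width: 23.2
```

Request:
apply_moves([
  {"tx": -0.01,"ty": 0,"tz": 0,"wx": 0,"wy": 0,"wz": 0,"jaw": 255},
  {"tx": -0.03,"ty": 0,"tz": 0,"wx": 0,"wy": 0,"wz": 0,"jaw": 255},
  {"tx": -0.035,"ty": 0,"tz": 0,"wx": 0,"wy": 0,"wz": 0,"jaw": 255},
  {"tx": -0.035,"ty": 0,"tz": 0,"wx": 0,"wy": 0,"wz": 0,"jaw": 255},
  {"tx": -0.01,"ty": 0,"tz": 0,"wx": 0.125,"wy": 0,"wz": 0,"jaw": 255},
  {"tx": 0,"ty": 0,"tz": 0,"wx": 0,"wy": 0,"wz": 0,"jaw": 255},
])

```text
time_s: 7.0
position: [497.0, -233.5, 195.4]
tool_rot: [2.427, 1.567, -0.443]
wrist_force: [-0.3, 0.4, -1.8]
grip_width: 23.2
```

```bash
python3 - <<'E'
from h import *
from workcell import *
for i in range(1):
    s=status.get_state(); R=toolR(s); y=R[:,1]; print(s['position'],s['time_s'],s['wrist_force'],s['grip_width'],'jaw yaw',np.degrees(np.arctan2(y[1],y[0])))
d,w=goal(s,[580,103,s['position'][2]],-74.2); print(d,w)
im=optics.snapshot('wrist'); cv2.imwrite('pics/f_wrist.png',im[:,:,::-1])
E
```

```text
[ 497.00858782 -233.47131957  195.42499872] 7.0 [-0.31873482  0.36055867 -1.79709811] 23.15956690248547 jaw yaw -74.42798504842939
[-2.86830756e-04 -3.01840636e-01 -1.70272346e-01] [-0.00397485 -0.00311739 -0.00271808]
```

View pics/f_wrist.png

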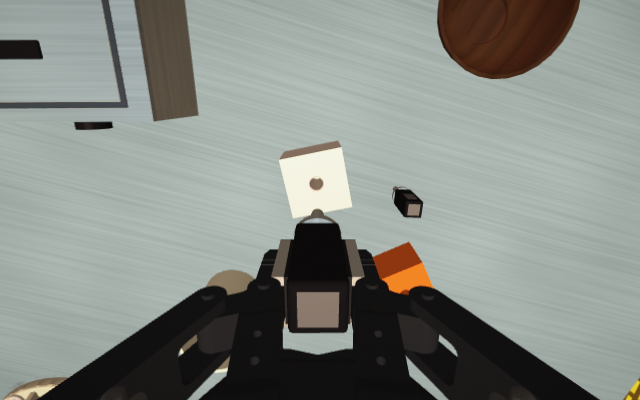

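Request:
apply_moves([
  {"tx": 0,"ty": -0.0377,"tz": -0.0213,"wx": 0,"wy": 0,"wz": 0,"jaw": 255},
  {"tx": 0,"ty": -0.0377,"tz": -0.0213,"wx": 0,"wy": 0,"wz": 0,"jaw": 255},
  {"tx": 0,"ty": -0.0377,"tz": -0.0213,"wx": 0,"wy": 0,"wz": 0,"jaw": 255},
  {"tx": 0,"ty": -0.0377,"tz": -0.0213,"wx": 0,"wy": 0,"wz": 0,"jaw": 255},
  {"tx": 0,"ty": -0.0377,"tz": -0.0213,"wx": 0,"wy": 0,"wz": 0,"jaw": 255},
  {"tx": 0,"ty": -0.0377,"tz": -0.0213,"wx": 0,"wy": 0,"wz": 0,"jaw": 255},
  {"tx": 0,"ty": -0.0377,"tz": -0.0213,"wx": 0,"wy": 0,"wz": 0,"jaw": 255},
  {"tx": 0,"ty": -0.0377,"tz": -0.0213,"wx": 0,"wy": 0,"wz": 0,"jaw": 255},
  {"tx": 0,"ty": 0,"tz": 0,"wx": 0,"wy": 0,"wz": 0,"jaw": 255},
  {"tx": 0,"ty": 0,"tz": 0,"wx": 0,"wy": 0,"wz": 0,"jaw": 255},
])

```text
time_s: 8.05
position: [577.5, 104.2, 191.3]
tool_rot: [-0.01, 1.568, -2.873]
wrist_force: [-1.3, -0.9, -1.3]
grip_width: 23.2
```

```bash
python3 - <<'E'
from h import *
from workcell import *
s=status.get_state(); R=toolR(s); y=R[:,1]; print(s['position'],s['time_s'],s['wrist_force'],s['grip_width'],'jaw yaw',np.degrees(np.arctan2(y[1],y[0])))
im=optics.snapshot('wrist'); cv2.imwrite('pics/g_wrist.png',im[:,:,::-1])
cv2.imwrite('pics/g1.png',cv2.resize(im[120:320,180:460,::-1],None,fx=2.8,fy=2.8,interpolation=cv2.INTER_CUBIC))
E
```

```text
[577.46076037 104.19289602 191.28935899] 8.05 [-1.31841757 -0.94462684 -1.29657084] 23.183745253321042 jaw yaw -74.04034070599478
```

View pics/g_wrist.png

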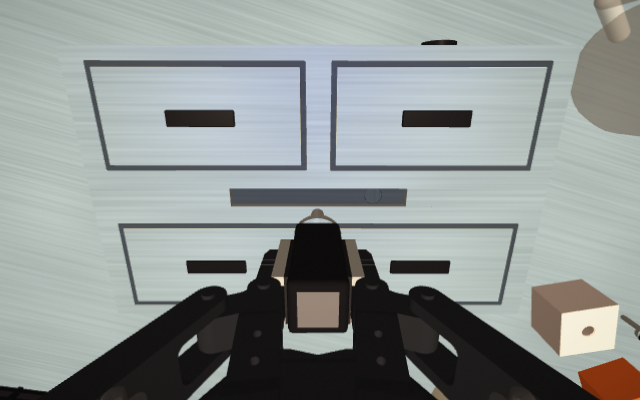

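View pics/g1.png

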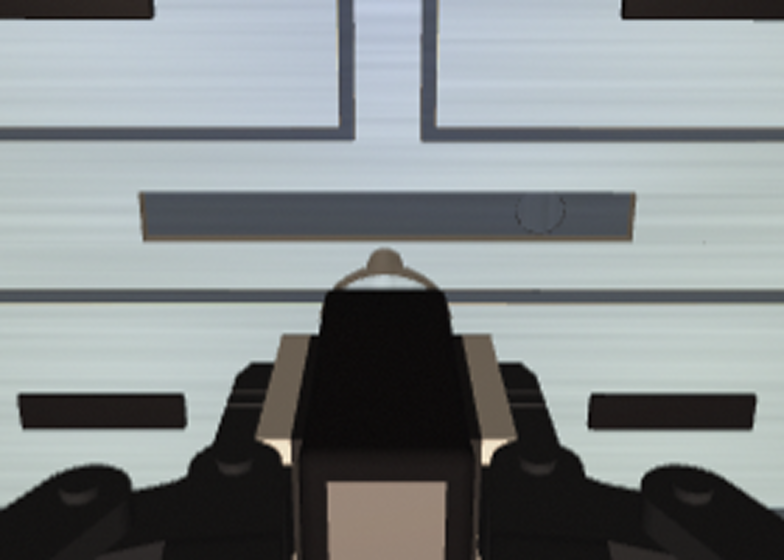

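The slot spans x 139–636, y 193–241 in the crop. A faint circle, probably the shutter's seam, shows at crop (540,211). I'll use that only as a hint and still feel for the port.

```bash
python3 - <<'E'
from h import *
from workcell import *
s=status.get_state();W=optics.camera_params('wrist');R=toolR(s)
def c(u,v,o=(180,120),k=2.8): return [(u+.5)/k-.5+o[0],(v+.5)/k-.5+o[1]]
C=np.array([onz(W,c(u,v),100) for u,v in [(139,193),(636,193),(634,241),(144,241)]]);m=C.mean(0)
print(C.round(1),m.round(1),np.linalg.norm(C-np.roll(C,1,0),axis=1),'yaws',[np.degrees(np.arctan2(*(C[(i+1)%4]-C[i])[:2][::-1])).round(1) for i in range(4)])
q=onz(W,c(540,211),94);print('disc',q)
a=np.radians(105.9);y=np.array([np.cos(a),np.sin(a),0]);x=np.array([y[1],-y[0],0])
print('disc in slot: x',(q-m)@x,'y',(q-m)@y)
pos=s['position'];print('pos',pos,'tcp in slot',(pos-m)@x,(pos-m)@y)
# predicted tip, and tip bottom pixels
for L in (57,60,63):
    tip=pos+R@[L,0,0]; print(L,'tip',tip,(proj(W,tip)[0]-[180,120]+.5)*2.8-.5)
print('top of handle',(proj(W,pos+R@[-43,0,0])[0]))
import json
json.dump({'m':m.tolist(),'x':x.tolist(),'y':y.tolist()},open('slot.json','w'))
im=cv2.imread('pics/g_wrist.png');cv2.imwrite('pics/g2.png',cv2.resize(im[195:260,280:360],None,fx=9,fy=9,interpolation=cv2.INTER_CUBIC))
E
```

```text
[[566.9 172.5 100. ]
 [605.1  37.9 100. ]
 [591.5  33.3 100. ]
 [553.2 168.4 100. ]] [579.2 103.  100. ] [ 14.32812961 139.94118372  14.34228158 140.42224769] yaws [np.float64(-74.1), np.float64(-161.4), np.float64(105.9), np.float64(16.7)]
disc [591.20340266  60.55222445  94.        ]
disc in slot: x -0.06543239391186491 y -44.13557913855786
pos [577.41862161 103.21214166 191.5425032 ] tcp in slot -1.6357481797117572 0.6686933489380923
57 tip [577.27197964 103.16211641 134.54271378] [385.95093278 267.10124061]
60 tip [577.26426164 103.1594835  131.54272486] [385.9504913  262.78910087]
63 tip [577.25654364 103.15685059 128.54273595] [385.95006138 258.58945746]
top of handle [317.52783937 309.08544811]
```

View pics/g2.png

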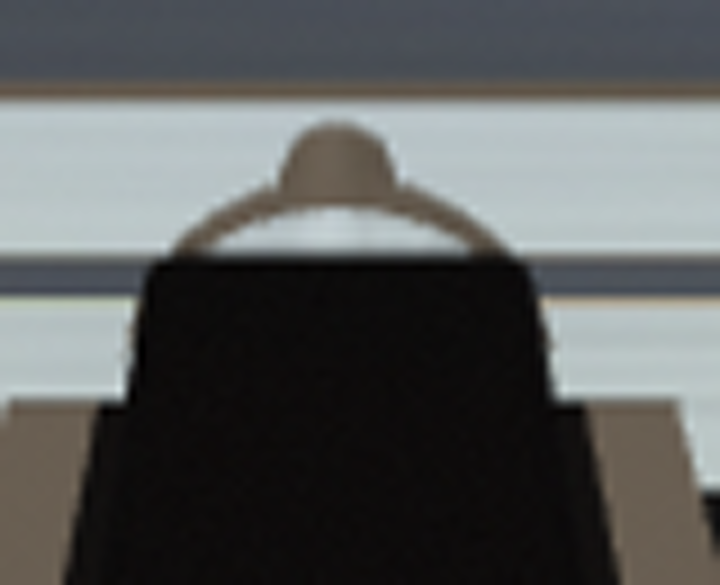

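Request:
apply_moves([
  {"tx": 0,"ty": 0.015,"tz": -0.0016,"wx": 0,"wy": 0,"wz": 0,"jaw": 255},
  {"tx": 0,"ty": 0.014,"tz": 0,"wx": 0,"wy": 0,"wz": 0,"jaw": 255},
  {"tx": 0.012,"ty": 0,"tz": 0,"wx": 0,"wy": 0,"wz": 0,"jaw": 255},
  {"tx": 0.012,"ty": 0,"tz": 0,"wx": 0,"wy": 0,"wz": 0,"jaw": 255},
  {"tx": 0,"ty": 0,"tz": 0,"wx": 0,"wy": 0,"wz": 0,"jaw": 255},
  {"tx": 0,"ty": 0,"tz": 0,"wx": 0,"wy": 0,"wz": 0,"jaw": 255},
])

```text
time_s: 8.7
position: [587.3, 75.9, 168.1]
tool_rot: [-0.223, 1.569, -3.091]
wrist_force: [0.6, 0.4, -1.2]
grip_width: 23.6
```

```bash
cat >> h.py <<'E'
import json
def inslot(p):
    d=json.load(open('slot.json')); v=np.array(p)-d['m']; return np.array([v@np.array(d['x']),v@np.array(d['y']),v[2]])
E
python3 - <<'E'
from h import *
from workcell import *
s=status.get_state();R=toolR(s);W=optics.camera_params('wrist')
im=optics.snapshot('wrist'); cv2.imwrite('pics/h_wrist.png',im[:,:,::-1])
cv2.imwrite('pics/h1.png',cv2.resize(im[170:270,240:380,::-1],None,fx=5.7,fy=5.7,interpolation=cv2.INTER_CUBIC))
print(s['time_s'],s['position'],inslot(s['position']),s['wrist_force'],R.round(4).tolist())
s=status.get_state();print(s['position'],s['wrist_force'])
for L in (58.5,63):
    t=np.array(s['position'])+R@[L,0,0];print(t,inslot(t),(proj(W,t)[0]-[240,170]+.5)*5.7-.5)
E
```

```text
8.7 [587.26445479  75.93629978 168.0865347 ] [  0.36092798 -28.2609673   68.0865347 ] [ 0.5899731   0.3622397  -1.15524732] [[-0.0016, 0.2703, -0.9628], [-0.0001, -0.9628, -0.2703], [-1.0, -0.0004, 0.0015]]
[587.65102132  76.12032645 168.62514232] [-1.20354379 -0.20181392 -0.42680938]
[587.55827105  76.11559393 110.12521604] [  0.6926225  -28.16902638  10.12521604] [443.3673151  253.13749913]
[587.55113641  76.1152299  105.62522171] [  0.6856611  -28.16742189   5.62522171] [443.38078333 240.22769451]
```

View pics/h1.png

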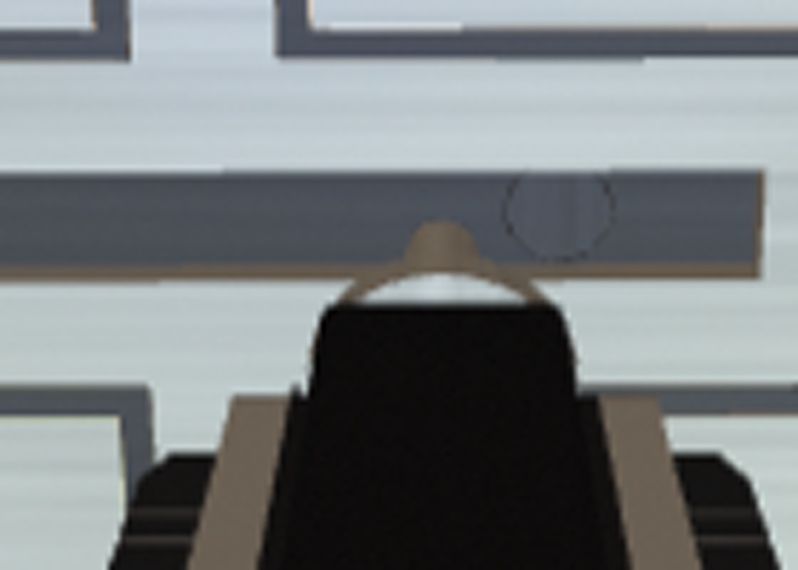

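```bash
python3 - <<'E'
from h import *
from workcell import *
s=status.get_state();R=toolR(s);W=optics.camera_params('wrist')
c=lambda u,v:[(u+.5)/5.7-.5+240,(v+.5)/5.7-.5+170]
a=onz(W,c(443,171),100);b=onz(W,c(443,279),100);e=onz(W,c(764,171),100);e2=onz(W,c(760,277),100)
dsc=onz(W,c(558,216),94)
for n,p in (('top lip',a),('bot lip',b),('end',e),('end2',e2),('disc',dsc),('tipcentre',onz(W,c(443,259),110.1))): print(n,p.round(1),inslot(p).round(2),(R.T@(p-s['position'])).round(2))
E
```

```text
top lip [594.8  78.3 100. ] [  8.21 -28.08   0.  ] [68.62 -0.13 -7.47]
bot lip [580.7  74.3 100. ] [ -6.43 -28.02   0.  ] [68.63 -0.13  7.17]
end [605.7  39.3 100. ] [  8.08 -68.6    0.  ] [68.61 40.39 -7.48]
end2 [592.   35.1 100. ] [ -6.28 -68.82   0.  ] [68.62 40.66  6.88]
disc [591.   61.6  94. ] [-1.00e-02 -4.31e+01 -6.00e+00] [74.62 14.92  0.7 ]
tipcentre [587.1  76.1 110.1] [  0.21 -28.05  10.1 ] [58.53 -0.12  0.54]
```

Request:
apply_moves([
  {"tx": 0.005,"ty": 0,"tz": -0.0006,"wx": 0,"wy": 0,"wz": 0,"jaw": 255},
  {"tx": 0.004,"ty": 0,"tz": 0,"wx": 0,"wy": 0,"wz": 0,"jaw": 255},
  {"tx": 0.002,"ty": 0,"tz": 0,"wx": 0,"wy": 0,"wz": 0,"jaw": 255},
  {"tx": 0.001,"ty": 0,"tz": 0,"wx": 0,"wy": 0,"wz": 0,"jaw": 255},
  {"tx": 0,"ty": 0,"tz": 0,"wx": 0,"wy": 0,"wz": 0,"jaw": 255},
])

```text
time_s: 9.25
position: [588.3, 76.3, 156.9]
tool_rot: [-0.734, 1.571, 2.681]
wrist_force: [-1.4, 0.1, 1.2]
grip_width: 23.3
```

Request:
apply_moves([
  {"tx": 0.001,"ty": 0,"tz": 0,"wx": 0,"wy": 0,"wz": 0,"jaw": 255},
  {"tx": 0.001,"ty": 0,"tz": 0,"wx": 0,"wy": 0,"wz": 0,"jaw": 255},
  {"tx": 0,"ty": 0,"tz": 0,"wx": 0,"wy": 0,"wz": 0,"jaw": 255},
])

```text
time_s: 9.55
position: [588.4, 76.3, 155.0]
tool_rot: [-2.154, 1.571, 1.262]
wrist_force: [-1.7, 1.9, 4.5]
grip_width: 23.1
```

Contact is about 5–6 N. I'm sliding towards the seam.

Request:
apply_moves([
  {"tx": 0,"ty": 0.002,"tz": 0,"wx": 0,"wy": 0,"wz": 0,"jaw": 255},
  {"tx": 0,"ty": 0.002,"tz": 0,"wx": 0,"wy": 0,"wz": 0,"jaw": 255},
  {"tx": 0,"ty": 0.002,"tz": 0,"wx": 0,"wy": 0,"wz": 0,"jaw": 255},
])

```text
time_s: 9.85
position: [590.4, 70.5, 155.1]
tool_rot: [-2.895, 1.57, 0.52]
wrist_force: [-1.4, 2.5, 3.4]
grip_width: 23.2
```

Request:
apply_moves([
  {"tx": 0,"ty": 0.002,"tz": 0,"wx": 0,"wy": 0,"wz": 0,"jaw": 255},
  {"tx": 0,"ty": 0.002,"tz": 0,"wx": 0,"wy": 0,"wz": 0,"jaw": 255},
])

```text
time_s: 10.05
position: [591.4, 66.0, 154.9]
tool_rot: [1.834, 1.57, -1.033]
wrist_force: [-0.9, -0.0, 1.9]
grip_width: 23.5
```

Request:
apply_moves([
  {"tx": 0,"ty": 0.002,"tz": 0,"wx": 0,"wy": 0,"wz": 0,"jaw": 255},
])

```text
time_s: 10.15
position: [591.6, 64.0, 154.6]
tool_rot: [0.956, 1.57, -1.912]
wrist_force: [1.1, 0.5, -0.4]
grip_width: 23.2
```

Request:
apply_moves([
  {"tx": 0,"ty": 0.002,"tz": 0,"wx": 0,"wy": 0,"wz": 0,"jaw": 255},
])

```text
time_s: 10.25
position: [591.9, 62.2, 154.4]
tool_rot: [0.269, 1.57, -2.599]
wrist_force: [0.0, -0.0, -0.2]
grip_width: 23.3
```

The vertical force has gone after 12–14 mm of sliding, so the tip is over the sinking shutter. I'll centre it by another 1 mm and let it down in steps.

Request:
apply_moves([
  {"tx": 0,"ty": 0.001,"tz": 0,"wx": 0,"wy": 0,"wz": 0,"jaw": 255},
  {"tx": 0.002,"ty": 0,"tz": 0,"wx": 0,"wy": 0,"wz": 0,"jaw": 255},
  {"tx": 0.002,"ty": 0,"tz": 0,"wx": 0,"wy": 0,"wz": 0,"jaw": 255},
  {"tx": 0,"ty": 0,"tz": 0,"wx": 0,"wy": 0,"wz": 0,"jaw": 255},
])

```text
time_s: 10.65
position: [592.2, 61.7, 150.4]
tool_rot: [-0.107, 1.57, -2.975]
wrist_force: [-0.1, -0.4, -0.9]
grip_width: 23.5
```

```bash
python3 - <<'E'
from h import *
from workcell import *
im=optics.snapshot('wrist'); s=status.get_state();R=toolR(s)
cv2.imwrite('pics/i1.png',cv2.resize(im[150:270,220:420,::-1],None,fx=4,fy=4,interpolation=cv2.INTER_CUBIC))
print(s['time_s'],s['position'],inslot(s['position']),s['wrist_force'],s['moment'])
E
```

```text
10.7 [592.24877351  61.76003915 150.5782066 ] [  1.27083591 -43.26036283  50.5782066 ] [ 0.47494813  0.82800475 -1.71850776] [0.0025137  0.07464893 0.02476342]
```

View pics/i1.png

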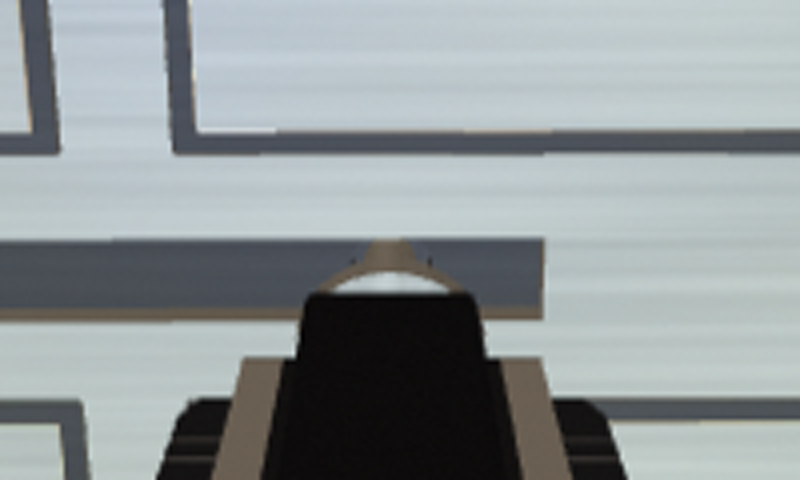

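Request:
apply_moves([
  {"tx": 0.005,"ty": 0,"tz": 0.0007,"wx": 0,"wy": 0,"wz": 0,"jaw": 255},
  {"tx": 0.005,"ty": 0,"tz": 0,"wx": 0,"wy": 0,"wz": 0,"jaw": 255},
  {"tx": 0.005,"ty": 0,"tz": 0,"wx": 0,"wy": 0,"wz": 0,"jaw": 255},
  {"tx": 0.005,"ty": 0,"tz": 0,"wx": 0,"wy": 0,"wz": 0,"jaw": 255},
  {"tx": 0,"ty": 0,"tz": 0,"wx": 0,"wy": 0,"wz": 0,"jaw": 255},
])

```text
time_s: 11.2
position: [591.2, 61.5, 129.9]
tool_rot: [-0.158, 1.569, -3.025]
wrist_force: [-0.3, 0.3, -1.6]
grip_width: 23.2
```

Request:
apply_moves([
  {"tx": 0.003,"ty": 0,"tz": 0,"wx": 0,"wy": 0,"wz": 0,"jaw": 255},
  {"tx": 0.002,"ty": 0,"tz": 0,"wx": 0,"wy": 0,"wz": 0,"jaw": 255},
  {"tx": 0,"ty": 0,"tz": 0,"wx": 0,"wy": 0,"wz": 0,"jaw": 255},
])

```text
time_s: 11.5
position: [591.7, 61.5, 125.7]
tool_rot: [-0.177, 1.571, -3.045]
wrist_force: [-0.5, -0.9, -0.5]
grip_width: 23.5
```

Request:
apply_moves([
  {"tx": 0.0008,"ty": 0,"tz": 0,"wx": 0,"wy": 0,"wz": 0,"jaw": 255},
  {"tx": 0,"ty": 0,"tz": 0,"wx": 0,"wy": 0,"wz": 0,"jaw": 255},
])

```text
time_s: 11.7
position: [591.8, 61.5, 125.1]
tool_rot: [2.03, 1.571, -0.838]
wrist_force: [0.9, 0.2, -0.8]
grip_width: 23.4
```

```bash
python3 - <<'E'
from h import *
from workcell import *
im=optics.snapshot('wrist'); s=status.get_state();R=toolR(s)
cv2.imwrite('pics/j1.png',cv2.resize(im[180:260,250:390,::-1],None,fx=5.7,fy=5.7,interpolation=cv2.INTER_CUBIC))
print(s['time_s'],s['position'],inslot(s['position']),s['wrist_force'],R[:,0])
E
```

```text
11.75 [591.81322814  61.53622907 125.13224243] [  0.7906391  -43.35628856  25.13224243] [-0.08419445  0.05772097 -1.30997343] [ 7.87840562e-05  4.53365999e-06 -9.99999997e-01]
```

View pics/j1.png

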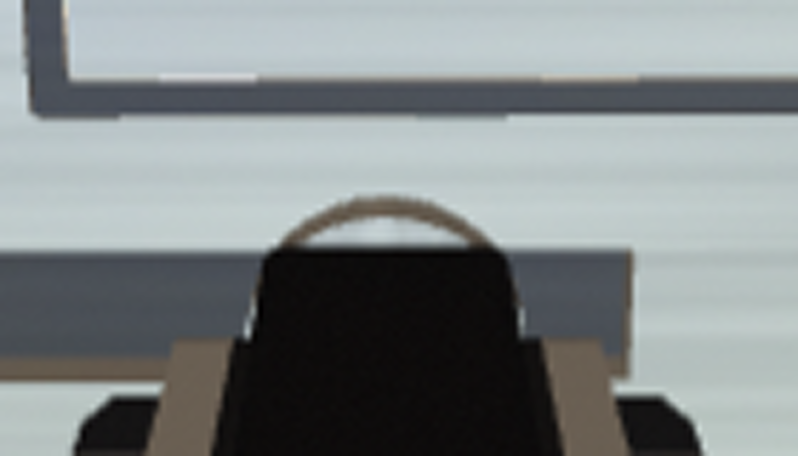

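Request:
apply_moves([
  {"tx": 0.0005,"ty": 0,"tz": 0,"wx": 0,"wy": 0,"wz": 0,"jaw": 255},
  {"tx": 0.0005,"ty": 0,"tz": 0,"wx": 0,"wy": 0,"wz": 0,"jaw": 255},
  {"tx": 0,"ty": 0,"tz": 0,"wx": 0,"wy": 0,"wz": 0,"jaw": 255},
])

```text
time_s: 12.05
position: [591.8, 61.5, 124.1]
tool_rot: [2.992, 1.571, 0.124]
wrist_force: [-0.5, -0.3, -1.0]
grip_width: 23.4
```

Request:
apply_moves([
  {"tx": 0.0005,"ty": 0,"tz": 0,"wx": 0,"wy": 0,"wz": 0,"jaw": 255},
  {"tx": 0,"ty": 0,"tz": 0,"wx": 0,"wy": 0,"wz": 0,"jaw": 255},
])

```text
time_s: 12.25
position: [591.8, 61.5, 123.6]
tool_rot: [2.886, 1.571, 0.018]
wrist_force: [0.8, -0.5, 0.0]
grip_width: 23.5
```

Request:
apply_moves([
  {"tx": 0.0004,"ty": 0,"tz": 0,"wx": 0,"wy": 0,"wz": 0,"jaw": 255},
  {"tx": 0,"ty": 0,"tz": 0,"wx": 0,"wy": 0,"wz": 0,"jaw": 255},
])

```text
time_s: 12.45
position: [591.9, 61.5, 123.6]
tool_rot: [2.925, 1.571, 0.057]
wrist_force: [-2.2, -0.6, 4.9]
grip_width: 23.5
```

Contact at TCP z 123.6, about 6 N: the collar is on the top. I'm letting go and rising.

Request:
apply_moves([
  {"tx": 0,"ty": 0,"tz": 0,"wx": 0,"wy": 0,"wz": 0,"jaw": 200},
  {"tx": 0,"ty": 0,"tz": 0,"wx": 0,"wy": 0,"wz": 0,"jaw": 120},
  {"tx": 0,"ty": 0,"tz": 0,"wx": 0,"wy": 0,"wz": 0,"jaw": 60},
  {"tx": 0,"ty": 0,"tz": 0,"wx": 0,"wy": 0,"wz": 0,"jaw": 0},
  {"tx": 0,"ty": 0,"tz": 0,"wx": 0,"wy": 0,"wz": 0,"jaw": 0},
  {"tx": 0,"ty": 0,"tz": 0,"wx": 0,"wy": 0,"wz": 0,"jaw": 0},
  {"tx": 0,"ty": 0,"tz": 0,"wx": 0,"wy": 0,"wz": 0,"jaw": 0},
])

```text
time_s: 13.15
position: [591.8, 61.5, 123.1]
tool_rot: [-0.148, 1.571, -3.015]
wrist_force: [-0.2, 0.4, 0.5]
grip_width: 85.9
```

```bash
python3 - <<'E'
from h import *
from workcell import *
im=optics.snapshot('wrist'); s=status.get_state()
cv2.imwrite('pics/k1.png',im[:,:,::-1])
print(s['time_s'],s['position'],inslot(s['position']),s['wrist_force'],s['grip_width'])
E
```

```text
13.2 [591.78289469  61.52354034 123.13713084] [  0.75798998 -43.3601817   23.13713084] [-0.69149194  0.04602752 -0.18927837] 85.41123425460749
```

View pics/k1.png

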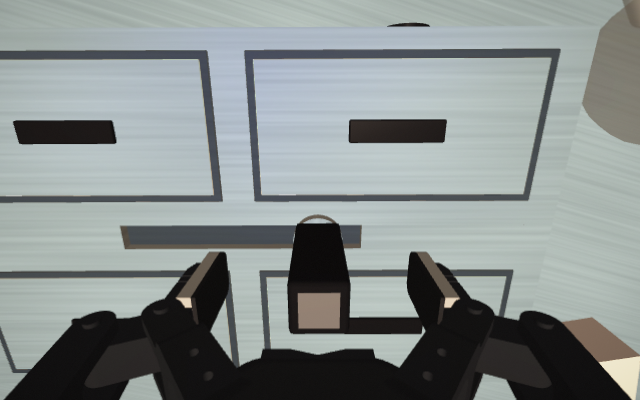

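The fingers are open and the probe stands free between them at (319,310). I'm rising straight up.

Request:
apply_moves([
  {"tx": -0.01,"ty": 0,"tz": 0,"wx": 0,"wy": 0,"wz": 0,"jaw": 0},
  {"tx": -0.02,"ty": 0,"tz": 0,"wx": 0,"wy": 0,"wz": 0,"jaw": 0},
  {"tx": -0.03,"ty": 0,"tz": 0,"wx": 0,"wy": 0,"wz": 0,"jaw": 0},
  {"tx": -0.04,"ty": 0,"tz": 0,"wx": 0,"wy": 0,"wz": 0,"jaw": 0},
  {"tx": -0.04,"ty": 0,"tz": 0,"wx": 0,"wy": 0,"wz": 0,"jaw": 0},
  {"tx": -0.02,"ty": 0,"tz": 0,"wx": 0,"wy": 0,"wz": 0,"jaw": 0},
  {"tx": 0,"ty": 0,"tz": 0,"wx": 0,"wy": 0,"wz": 0,"jaw": 0},
  {"tx": 0,"ty": 0,"tz": 0,"wx": 0,"wy": 0,"wz": 0,"jaw": 0},
])

```text
time_s: 14.0
position: [591.7, 61.5, 283.6]
tool_rot: [3.015, 1.57, 0.147]
wrist_force: [-0.5, -0.3, -0.8]
grip_width: 85.5
```

```bash
python3 - <<'E'
from h import *
from workcell import *
s=status.get_state(); W=optics.camera_params('wrist')
im=optics.snapshot('wrist'); sc=optics.snapshot('scene')
cv2.imwrite('pics/l1.png',cv2.resize(im[120:260,230:410,::-1],None,fx=4.2,fy=4.2,interpolation=cv2.INTER_CUBIC))
cv2.imwrite('pics/l2.png',sc[:,:,::-1])
print(s['time_s'],s['position'],s['wrist_force'])
m=np.array(json.load(open('slot.json'))['m']);y=np.array(json.load(open('slot.json'))['y'])
c=m-43.4*y
for z in (106,166): print(z,(proj(W,c*[1,1,0]+[0,0,z])[0]-[230,120]+.5)*4.2-.5)
for th in('bowl','mug','jug'): print(th,[d['point'] for d in mark_of('scene',th)[:1]])
E
```

```text
14.0 [591.67921478  61.52414255 283.58464755] [-0.4540813  -0.25249807 -0.82167316]
106 [369.21572049 232.80457802]
166 [369.28369554 300.25852794]
bowl [[342.7, 317.5]]
mug [[245.1, 180.6]]
jug [[406.4, 172.3]]
```

View pics/l1.png

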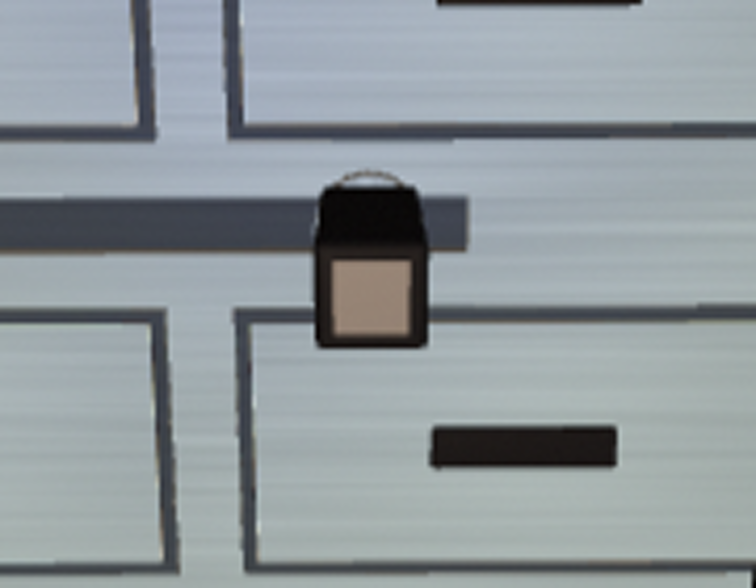

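View pics/l2.png

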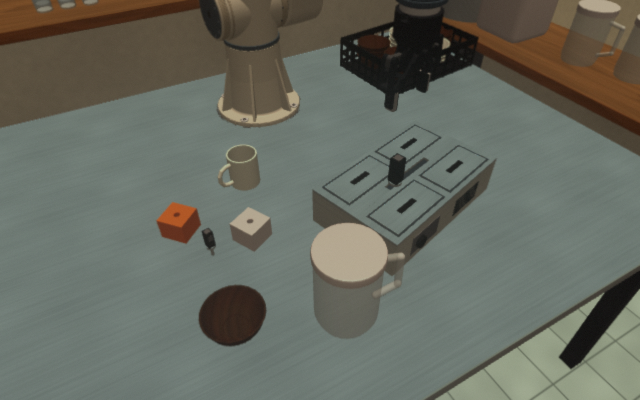

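The wrist crop shows the probe upright in the slot: its top face is at (371,297) and I predicted (369,300). The scene picture shows the probe standing in the well at (397,168). The bowl, mug and jug are at the same pixels as at the start. I'm handing in.

```bash
python3 -c "
from workcell import bot; print(bot.close_job())"
```

```text
the job is handed in; nothing more can be done
None
```

I took the larger probe out of the white holder and set it in the slot's port. I handed the job in at about 14.3 s of the 48 s allowed, and no verdict was reported.

**How it went:**
- **Finding the port:** I pressed the tip on the cover plate with about 5–6 N and slid it about 13 mm, until the vertical force vanished at y ≈ -43 mm in the slot frame. The wrist camera also showed the faint seam of the shutter disc at y ≈ -43 to -44. I used that as a hint for where to start sliding.
- **Seating:** I let the probe down with no noticeable resistance until the collar touched, at about 6 N. I then opened the fingers and rose straight up.

**Last checks:**
- **Probe:** it stands upright and free. Its top face is within about 1 mm of where a fully home probe should appear. The collar touched with the tool 0.6 mm above the height I had calculated, inside the 2.5 mm tolerance.
- **Forces:** the highest contact I saw at the end of any move was about 6 N. I did not read forces within moves.
- **Bowl, mug and jug:** they look unmoved in the scene picture. The network confirmed only the mug. For the bowl and jug it pointed at the wrong objects (the jug and the well), so those two rest on comparing the pictures by eye.

The first two move calls were refused because their rows left fields out; nothing moved and no time was lost.

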